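Load a test cassette into a reader with a push-push drawer

TASK

The small white test reader's blue-fronted drawer is shut and held by a push-push catch: press its front in gently until it stops and let go, so that it springs out. Lay the white test cassette flat in the drawer's pocket, lengthwise, the right way up, and let go of it; then press the drawer gently in again until the catch holds it, and leave it locked shut with the cassette inside. Do not shift the timer or the two bottles.

Things in the scene. Friction and masses are not known exactly. Their poses are not given: they have to be found in the camera images.
- reader: Fixed white box, its front turned to the robot's left, 116 mm wide (y), 134 deep (x), 135 high. Origin on the bench under the middle of the shut drawer's front face; +x points into the housing, z up; the drawer comes out along -x. A full-width hood (125 to 135 mm up) juts 22 mm out over the shut drawer, so fingers must reach its front leaning 35 to 45 degrees from vertical, tips in and down.
- reader_drawer (a joint): Drawer travel (m): 0 locked, 0.12 fully out; pressed in, it meets a firm stop at -0.0065. Spring out 3 to 4 N, damping 20 N per m/s. Push-push catch: a press to the stop, then letting go, releases it if locked and locks it if out. It switches about 4.5 mm past 0; pressed faster than 0.1 m/s it may not catch. 5 to 7 N moves it; 15 N at the stop is plenty, over 40 rough.
- drawer_front (a point): Middle of the drawer's flat upright front face: blue with a black ribbed pad, 94 mm wide, 42 mm high (56 to 98 mm above the bench); this point is 77 mm above the bench. Moves with the drawer. Axes as the reader's: +x is the direction to press.
- pocket (a point): Middle of the pocket's floor, 50 mm behind the drawer's front face, 70 mm above the bench; moves with the drawer. Pocket 80 mm long (x), 28 wide (y), between blue ribs 3 mm high at its ends and corners; its long sides are open over 58 mm for fingers, the tray there flat, 88 mm wide. The front panel (8 mm thick) stands 28 mm above this floor. Drawer out: 48 mm in front of the hood's edge.
- hood_edge (a point): Middle of the hood's lower front edge, 125 mm above the bench, 22 mm in front of the shut drawer's front.
- cassette: White test cassette, a flat plastic slab 22 mm wide (x), 72 mm long (y), 5 mm thick, about 20 g, lying on the bench far to the left or right of the reader. Origin at the middle of its underside, z up. Grasp across the 22 mm width. Either end may face the drawer's front.
- timer: Bystander: white round kitchen timer with a red knob, 64 mm across, 39 mm high, origin at the middle of its underside. Leave it alone.
- buffer_bottle: Bystander: small white bottle with a blue cap, 26 mm across, 67 mm high, standing beyond the drawer's path; origin at the middle of its underside. Leave it alone.
- dropper: Bystander: amber dropper bottle with a black bulb, 34 mm across, 102 mm high, standing beyond the reader; origin at the middle of its underside. Leave it alone.
Things that resemble listed ones, but are neither listed nor needed, are in the scene too. Several things look just like the cassette: the one meant starts farthest to the robot's right.

How it is judged (in metres and radians):
On the way, in this order (a step that is already met when the one before it is completed fails the run):
1. the drawer is released and has sprung out (value of joint reader_drawer above 0.11 m), for 0.2 s.
2. the cassette lies in the pocket of the open drawer, let go (x of cassette in the frame of pocket between -0.006 and 0.006 m and y of cassette in the frame of pocket between -0.006 and 0.006 m and z of cassette in the frame of pocket between -0.003 and 0.004 m and angle between the y axis of cassette and the x axis of pocket, either way round below 0.15 rad and angle between cassette's own z axis and vertical below 0.1 rad and value of joint reader_drawer above 0.1 m and contact force between the fingers and cassette below 0.1 N), for 0.2 s.
At the end, for the whole second after the job is handed in: The drawer is held shut by its catch (within 2 mm of its locked place) and at rest, with the cassette lying flat in the pocket: within 6 mm of its middle, lengthwise within 0.15 rad, right way up (x of cassette in the frame of pocket between -0.006 and 0.006 m and y of cassette in the frame of pocket between -0.006 and 0.006 m and z of cassette in the frame of pocket between -0.003 and 0.004 m and angle between the y axis of cassette and the x axis of pocket, either way round below 0.15 rad and angle between cassette's own z axis and vertical below 0.1 rad and value of joint reader_drawer between -0.0015 and 0.002 m and linear speed of cassette below 0.02 m/s); the robot touches nothing.
It fails at once if the timer is shifted by more than 25 mm (distance of timer from where it was at the start of the episode above 0.025 m).
It fails at once if the blue-capped bottle is shifted by more than 25 mm (distance of buffer_bottle from where it was at the start of the episode above 0.025 m).
It fails at once if the amber bottle is shifted by more than 25 mm (distance of dropper from where it was at the start of the episode above 0.025 m).
It fails at once if the robot pushes on the reader or its drawer with more than 40 N (contact force between any of the arm, the fingers and reader above 40 N).
It also fails if it takes over 72 s, if anything falls off the work surface, if the arm or the gripper's body presses on something with over 40 N, if the wrist force passes 120 N, or if a joint passes its speed limit or range.

ROBOT

A 6-joint arm with a two-finger parallel gripper is mounted at the origin on a cart in front of the work surface, level with it; the furniture and walls round the work are solid. World frame = base frame: x ahead of the robot, y to its left, z up, the work surface at z = 0. Lengths are in mm, angles in rad, forces in N, time in s.
With the tool pointing down it reaches from about 400 to 925 mm from the base axis. Payload 12.5 kg.
Tool frame: the origin (TCP) lies midway between the tips of the shut fingers; the grasp point (between the pads) lies 19 mm behind it (env.pinch_z is the z of the grasp point in the tool frame, in mm); z points along the fingers, y is the line along which they close (so a half turn about z gives the same grasp; the last joint's range is limited). The gripper opens to 95 mm and grips with 3 to 60 N. Pads are 20 mm wide; open, the fingers measure 119 mm over their backs; the gripper's body (75 mm by 180 mm) begins 59 mm behind the grasp point.
Start: joints at [-1.443, 0.491, 1.559, -0, 1.092, -0.106], TCP at [144.82, -608.012, 177.961] pointing down, gripper open.
Joint ranges: [-3.1, 3.1], [-0.84, 2.19], [0.05, 2.79], [-1.13, 4.28], [0.06, 2.93], [-2.69, 2.69]. Speed limits (rad/s): [2.22, 2.22, 2.79, 3.14, 3.14, 3.14].

INTERFACE

Orientations are given as [roll, pitch, yaw] about the fixed x, y, z axes, in that order (R = Rz(yaw) Ry(pitch) Rx(roll)).
In Python, from cell import env, eyes gives the robot as it stands.
- The arm moves only by the shell command python3 -m inch 'ROWS'. ROWS is JSON, a list of rows, each a list of 3 entries, a list of its own where there are three numbers: the shift along the tool's x, y, z in units of 60 mm (1.0 is 60 mm), then the turn about the tool's z in units of 5 degrees (1.0 is 5 degrees), then the closure, from -1 (fully open) to 1 (shut). In form: [[[tx, ty, tz], turn, claw], ...]. A call has exactly 10 rows; each row shifts and turns the commanded pose from where the row before left it, along the tool's axes as they then stand; what a row does not reach is not made up. A row lasts 1/8 s, in which the tool goes at most 62.5 mm and 10.7 degrees, less where a joint would pass 70% of its speed; a pose out of reach is approached as far as the arm can. A call is refused whole if a number of a shift passes 1 or a number of a turn 1, either way. A call with a gripper value outside its range is refused whole. The fingers move at their own pace and stop on an object; the grip force is fixed at half the most. Time passes only in rows, so rows that do not move let the fingers close, or fill a call up. It gives the time, the measured TCP pose, the force, the opening and the grip force at its end, in the units of the state.
- env.state(): the state, without advancing time (a new reading comes with each control period).
- eyes.read_camera(name): name is "side" or "top"; returns a dict with "pixels" (400x640x3 uint8, red, green, blue), "fx", "fy", "cx", "cy" (pixels), "extrinsics" (4x4, takes a point from world to camera coordinates). Camera axes: x right, y down, z forward; pixel columns grow to the right and rows downward; lengths in mm; the calibration is good to about 2 mm. A picture is of the moment at which its call begins. There is no depth.
- env.job_done(): hands the job in; it is judged then, once.
Trained networks look in a picture, given as the dict that the camera call returned (one of the last four; its "shot" number tells which), for a name from the list of things; names that differ only in an ending like _2 or _b are one class to them, and where a whole thing is asked for, a point or a joint stands for the part that bears it (a point fixed in the world has none). Each returns a list of dicts, best first, with "score" (0 to 1); they miss things now and then, are a little off and sometimes report something else, mostly with a low value. They report only what shows in the picture. A call takes as long as a camera call. They do not tell look-alikes from the thing itself.
- eyes.boxes_of(name, picture): "centre" ([row, column] in pixels, amid what is visible of it).
- eyes.cut_out(name, picture): "mask" (400x640 bool, what is visible of it) and "centre" ([row, column] in pixels, amid what is visible of it).
- eyes.spot_point(name, picture): "centre" ([row, column] in pixels: a listed point, or the origin of a listed thing).
The state is a dict: "t": time; "joints": joint angles; "qvel": joint speeds; "tau": joint torques, N m; "eef_pos": TCP position; "tcp_rot": TCP orientation; "ft_force": force on the tool from outside, world axes, zero at the start; "moment": the same for the moment, N m; "opening": opening from 0.0 (shut) to 1.0 (fully open); "grip_force": force on a finger pad.
Only numpy, scipy, OpenCV 4.12 (cv2) and the standard library are available. Lean on these libraries where they do the work, as an engineer would, in place of code of your own. Each camera call takes 0.05 s, during which the arm holds its last target. There are 200 camera calls.

## Working session

There is one attempt and no reset: what is moved stays moved. The work goes in short steps, Python scripts to look and compute and a shell command to move; the robot and the scene stay as the last step left them, time stands still between calls to the robot, and variables do not carry over. Pictures are saved under pics/ and viewed, at most 10 in all, crops included, and the job is handed in when it is done.

```bash
ls; mkdir -p pics; cat > h.py <<'E'
import numpy as np, cv2
from cell import env, eyes
def ray(p,rc):
    E=np.array(p["extrinsics"]);R=E[:3,:3];t=E[:3,3]
    d=R.T@np.array([(rc[1]-p["cx"])/p["fx"],(rc[0]-p["cy"])/p["fy"],1]);return -R.T@t,d
def atz(p,rc,z):
    o,d=ray(p,rc);return o+d*(z-o[2])/d[2]
def proj(p,X):
    E=np.array(p["extrinsics"]);c=E[:3,:3]@np.array(X)+E[:3,3]
    return p["cy"]+p["fy"]*c[1]/c[2],p["cx"]+p["fx"]*c[0]/c[2]
def tri(pa,a,pb,b):
    o1,d1=ray(pa,a);o2,d2=ray(pb,b)
    d1=d1/np.linalg.norm(d1);d2=d2/np.linalg.norm(d2)
    s=np.linalg.lstsq(np.c_[d1,-d2],o2-o1,rcond=None)[0]
    A=o1+s[0]*d1;B=o2+s[1]*d2;return (A+B)/2,np.linalg.norm(A-B)
E
python3 - <<'E'
from h import *
np.set_printoptions(precision=1,suppress=True)
P={}
for n in("top","side"):
    p=P[n]=eyes.read_camera(n);cv2.imwrite(f"pics/{n}0.png",p["pixels"][:,:,::-1])
    o,d=ray(p,(200,320));print(n,o,d)
    for k,z in(("cassette",0),("timer",0),("buffer_bottle",0),("dropper",0),("drawer_front",77),("pocket",70),("hood_edge",125),("reader",0)):
        for r in eyes.spot_point(k,p)[:5]:print(k,round(r["score"],2),np.array(r["centre"]),atz(p,r["centre"],z))
print(env.state(),env.pinch_z)
E
```

```text
pics
top [ 448.5   97.7 1625.8] [ 0.1  0.  -1. ]
cassette 0.56 [239. 179.] [434.2 595.    0. ]
cassette 0.43 [224.1 264. ] [480.1 305.8   0. ]
cassette 0.41 [218.9 233. ] [499.5 411.2   0. ]
timer 0.7 [222.4 463.7] [ 474.8 -372.     0. ]
timer 0.62 [186.3 394.6] [ 601.6 -141.1    0. ]
buffer_bottle 0.42 [182.1 372.6] [617.3 -66.4   0. ]
dropper 0.59 [186.6 397.5] [ 600.4 -150.9    0. ]
hood_edge 0.64 [222.7 376.6] [476.3 -63.4 125. ]
reader 0.79 [220.6 379.4] [485.5 -86.4   0. ]
side [ 69.3 956.7 916.7] [ 0.4 -0.7 -0.6]
cassette 0.64 [352.  253.6] [442.4 592.   -0. ]
cassette 0.6 [291.4 270.6] [510.6 414.6   0. ]
cassette 0.58 [268.2 298.1] [485.6 299.8   0. ]
cassette 0.5 [314.6 248.1] [520.8 510.1  -0. ]
cassette 0.21 [183.1 351.2] [ 526.9 -182.6    0. ]
timer 0.63 [169.7 381.5] [ 455.4 -331.     0. ]
buffer_bottle 0.53 [189.8 318.5] [620.1 -79.5   0. ]
dropper 0.6 [182.1 331.5] [ 598.7 -149.5    0. ]
dropper 0.56 [189.6 317. ] [625.8 -77.7   0. ]
drawer_front 0.62 [181.4 350.5] [495.1 -95.1  77. ]
pocket 0.81 [179.7 356.3] [ 484.3 -124.4   70. ]
hood_edge 0.86 [178.3 350. ] [480.  -50.7 125. ]
reader 0.82 [198.9 351.1] [485.2 -91.4   0. ]
{'t': 0.9, 'joints': array([-1.4,  0.5,  1.6,  0. ,  1.1, -0.1]), 'qvel': array([ 0., -0., -0., -0.,  0.,  0.]), 'tau': array([  0. , -61.2, -25.8,   0.1,   0. ,  -0. ]), 'eef_pos': array([ 144.8, -608. ,  178. ]), 'tcp_rot': array([3.1, 0. , 0.2]), 'ft_force': array([ 0.2, -0.2, -0.1]), 'moment': array([-0., -0., -0.]), 'grip_force': 0.0, 'opening': 0.995579973643403} -18.8
```

View pics/top0.png

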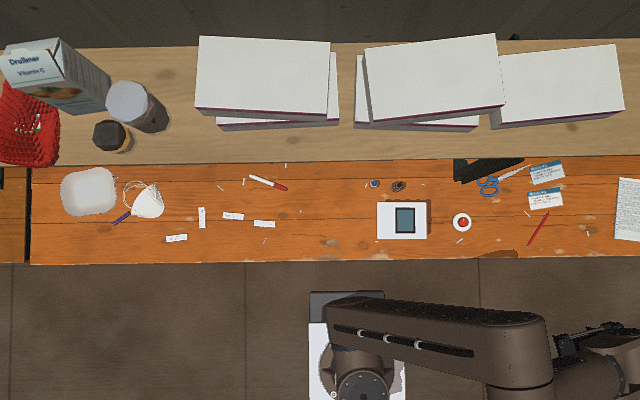

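View pics/side0.png

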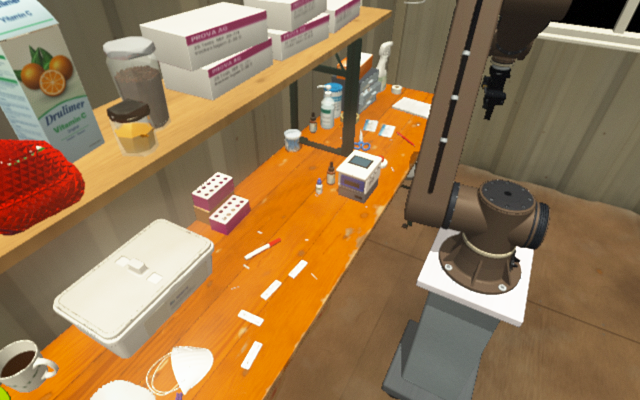

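Top view: four identical cassettes at (row, col) = (224,264), (216,233), (217,202) and (238,177). In the side view they are at (268,298), (290,270), (318,250) and (355,251). The reader is at (220,403), its front facing left in the image (world +y). The rightmost cassette is top (224,264), or side (268,298). I'll check it in a close crop and measure the reader and cassette angles.

```bash
python3 - <<'E'
from h import *
np.set_printoptions(precision=1,suppress=True)
pt=eyes.read_camera("top");ps=eyes.read_camera("side")
def poly(p,m,z):
    m=m.astype(np.uint8);cs,_=cv2.findContours(m,cv2.RETR_EXTERNAL,cv2.CHAIN_APPROX_NONE)
    c=max(cs,key=cv2.contourArea)[:,0,:]
    w=np.array([atz(p,(v,u),z)[:2] for u,v in c],np.float32);return cv2.minAreaRect(w)
# own white mask at subpixel accuracy, cassettes
def white(p,c,h=14,z=5):
    r,k=int(c[0]),int(c[1]);im=p["pixels"][r-h:r+h,k-h:k+h]
    big=cv2.resize(im,None,fx=8,fy=8,interpolation=cv2.INTER_CUBIC)
    m=(big[:,:,2]>130).astype(np.uint8)
    n,l,st,ce=cv2.connectedComponentsWithStats(m);i=1+np.argmax(st[1:,4]);v,u=np.nonzero(l==i)
    w=np.array([atz(p,((b+.5)/8-.5+r-h,(a+.5)/8-.5+k-h),z)[:2] for b,a in zip(v,u)],np.float32)
    return cv2.minAreaRect(w),w.mean(0)
for n,p in(("top",pt),("side",ps)):
    for r in eyes.cut_out("cassette",p)[:5]:
        print(n,"cas",round(r["score"],2),r["centre"],poly(p,r["mask"],5))
print("W",white(pt,(224,264)));print("W",white(ps,(268,298)))
for r in eyes.cut_out("reader",pt)[:1]:
    print("reader",r["score"],poly(pt,r["mask"],135))
for k in("buffer_bottle","dropper","timer"):
  for n,p in(("top",pt),("side",ps)):
    for r in eyes.cut_out(k,p)[:2]:print(k,n,round(r["score"],2),r["centre"],atz(p,r["centre"],60 if k=="dropper" else 35))
for a,b in(((222.7,376.6),(178.3,350)),):print("hood tri",tri(pt,a,ps,b))
a=cv2.resize(pt["pixels"][170:270,190:500],None,fx=2.5,fy=2.5,interpolation=cv2.INTER_CUBIC)
b=cv2.resize(ps["pixels"][140:215,295:415],None,fx=4,fy=4,interpolation=cv2.INTER_CUBIC)
c=cv2.resize(ps["pixels"][250:287,275:320],None,fx=6.5,fy=6.5,interpolation=cv2.INTER_CUBIC)
W=np.zeros((560,780,3),np.uint8);W[:250,:775]=a;W[255:555,:480]=b;W[255:255+c.shape[0],485:485+c.shape[1]]=c[:, :295]
cv2.imwrite("pics/crop1.png",W[:,:,::-1])
E
```

```text
top cas 0.63 [214.8, 232.0] ((509.2731628417969, 408.50286865234375), (71.74504089355469, 24.21088218688965), 84.3006820678711)
top cas 0.44 [223.1, 261.0] ((483.7022399902344, 305.1354675292969), (67.96668243408203, 20.317792892456055), 89.06222534179688)
side cas 0.74 [289.6, 266.8] ((511.9416198730469, 410.4906311035156), (73.8423843383789, 23.997859954833984), 83.4986343383789)
side cas 0.68 [353.8, 252.6] ((442.38189697265625, 602.8382568359375), (23.3878116607666, 73.91102600097656), 7.15137243270874)
side cas 0.46 [316.5, 250.7] ((508.7442626953125, 516.2562255859375), (74.53424072265625, 25.46274185180664), 3.0028605461120605)
W (((482.49761962890625, 304.41351318359375), (73.99203491210938, 22.828712463378906), 84.85057830810547), array([482.7, 304.6], dtype=float32))
W (((484.28948974609375, 304.5310363769531), (77.45095825195312, 25.91141128540039), 85.29603576660156), array([484.3, 305. ], dtype=float32))
buffer_bottle side 0.65 [186.8, 316.2] [615.6 -51.9  35. ]
dropper top 0.48 [187.6, 397.3] [ 591.5 -141.    60. ]
dropper top 0.28 [182.3, 370.2] [610.5 -52.4  60. ]
dropper side 0.55 [172.6, 332.3] [ 589.4 -133.4   60. ]
timer top 0.57 [222.4, 461.9] [ 474.3 -355.9   35. ]
hood tri (array([480.3, -62.5, 117.1]), np.float64(8.438133095989658))
```

View pics/crop1.png

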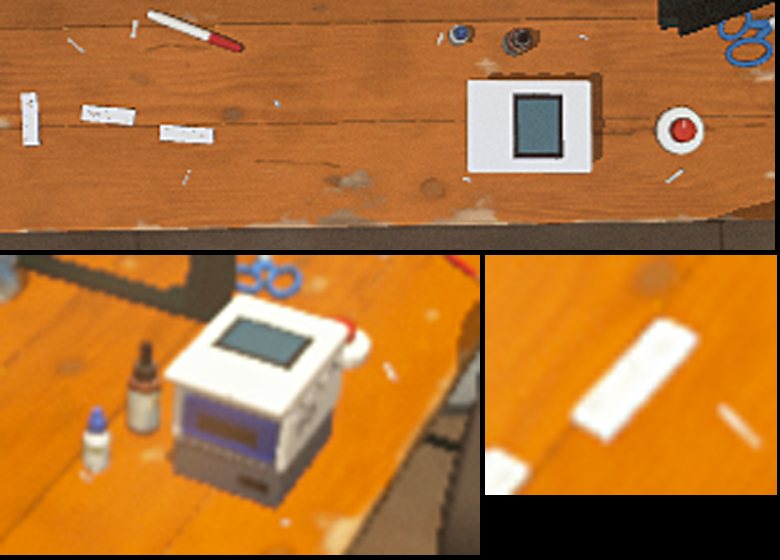

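The crop shows the reader square-on, with its blue drawer front facing +y under the hood. The chosen cassette (top 224,264) is the rightmost of the four. There's nothing cassette-like to the right of the reader.

The moves can't lean the tool, since they only turn it about its own vertical axis. So the fingers can't get under the hood themselves. I'll press with a spare look-alike slab, held lengthwise and sticking out ahead of the fingers.

```bash
cat >> h.py <<'E'
def rect(p,box,thr,z,ch=2,f=6):
    r0,r1,c0,c1=box;im=cv2.resize(p["pixels"][r0:r1,c0:c1],None,fx=f,fy=f,interpolation=cv2.INTER_CUBIC)
    m=(im[:,:,ch]>thr).astype(np.uint8)
    n,l,st,ce=cv2.connectedComponentsWithStats(m);i=1+np.argmax(st[1:,4])
    cs,_=cv2.findContours((l==i).astype(np.uint8),cv2.RETR_EXTERNAL,cv2.CHAIN_APPROX_NONE)
    c=cs[0][:,0,:] if len(cs)==1 else max(cs,key=cv2.contourArea)[:,0,:]
    w=np.array([atz(p,((v+.5)/f-.5+r0,(u+.5)/f-.5+c0),z)[:2] for u,v in c],np.float32);return cv2.minAreaRect(w)
def plan(target,s=None):
    "shift in tool axes, units of 60 mm, from measured pose (tool down) to target"
    from scipy.spatial.transform import Rotation as R
    s=s or env.state();r=R.from_euler("xyz",s["tcp_rot"])
    return r.inv().apply(np.array(target)-s["eef_pos"])/60
E
python3 - <<'E'
from h import *
np.set_printoptions(precision=3,suppress=True)
pt=eyes.read_camera("top");ps=eyes.read_camera("side")
for t in(110,130,150):print(t,"reader",rect(pt,(190,250,365,440),t,135))
for t in(120,140):print("c1",rect(pt,(214,234,248,280),t,5));print("c2",rect(pt,(205,226,215,249),t,5)) ;print("c1s",rect(ps,(255,283,282,315),t,5));print("c2s",rect(ps,(276,304,256,286),t,5))
s=env.state();print(s["tcp_rot"],s["joints"],s["eef_pos"],s["t"])
print(plan((470,-300,230)),plan((500,300,230)))
# hood edge corners in side: predicted vs seen
for X in((426,-63,125),(540,-63,125)):print(X,proj(ps,X),proj(pt,X))
E
```

```text
110 reader ((482.8380126953125, -139.59164428710938), (155.7012939453125, 116.09103393554688), 88.80726623535156)
130 reader ((483.0916442871094, -139.3673095703125), (154.67808532714844, 115.17814636230469), 89.0501937866211)
150 reader ((483.11871337890625, -139.3677978515625), (153.47251892089844, 114.66096496582031), 88.87104797363281)
c1 ((482.51953125, 304.4059143066406), (73.86152648925781, 23.04416847229004), 85.16837310791016)
c2 ((510.49151611328125, 410.43438720703125), (73.8416519165039, 23.22216033935547), 83.81261444091797)
c1s ((484.3047790527344, 304.4901123046875), (78.16606903076172, 26.24755096435547), 85.16515350341797)
c2s ((512.4008178710938, 410.80316162109375), (76.73072814941406, 26.084165573120117), 84.78949737548828)
c1 ((482.58758544921875, 304.42822265625), (73.7347183227539, 22.347822189331055), 84.81098937988281)
c2 ((510.5057373046875, 410.26129150390625), (73.27796936035156, 22.524166107177734), 84.3094253540039)
c1s ((484.3221130371094, 304.4797668457031), (77.16033172607422, 25.41588020324707), 85.15267181396484)
c2s ((512.5255126953125, 410.6388854980469), (75.69381713867188, 25.109405517578125), 84.35212707519531)
[3.141 0.    0.234] [-1.443  0.491  1.559 -0.     1.092 -0.106] [ 144.829 -608.022  177.972] 1.55
[ 6.461 -3.738 -0.868] [  9.265 -13.35   -0.869]
(426, -63, 125) (np.float64(181.0267805755548), np.float64(365.54063152250677)) (np.float64(238.78586475112985), np.float64(376.8687316594664))
(540, -63, 125) (np.float64(171.6620279345337), np.float64(336.31715425907765)) (np.float64(202.4085851543287), np.float64(376.0071441105441))
```

```bash
python3 -m inch '[[[0.6,-0.3,-0.1],0,-1],[[0.6,-0.3,-0.1],0,-1],[[0.6,-0.4,-0.1],0,-1],[[0.6,-0.4,-0.1],0,-1],[[0.7,-0.4,-0.1],0,-1],[[0.7,-0.4,-0.1],0,-1],[[0.7,-0.4,-0.1],0,-1],[[0.7,-0.4,-0.1],0,-1],[[0.6,-0.4,-0.1],0,-1],[[0.6,-0.3,0],0,-1]]'
python3 -c "
from h import *
s=env.state();print(s['eef_pos'],s['tcp_rot'],s['joints'],plan((500,100,230)))"
```

```text
t: 2.8
eef_pos: [468.0, -301.9, 232.6]
tcp_rot: [3.141, -0.001, 0.234]
ft_force: [0.3, -1.4, -0.3]
opening: 1.001
grip_force: 0.0
[ 468.01118975 -301.87753351  232.5753914 ] [ 3.14070644e+00 -6.20602849e-04  2.34206641e-01] [-6.91453548e-01  3.40516815e-01  1.65510122e+00 -4.06428882e-05
  1.14489335e+00  6.45153184e-01] [ 2.07296865 -6.39140489  0.03854557]
```

```bash
python3 -m inch '[[[0.18,-0.64,0],-1,-1],[[0.24,-0.63,0],-1,-1],[[0.3,-0.6,0],-1,-1],[[0.35,-0.58,0],-1,-1],[[0.4,-0.55,0],-1,-1],[[0.45,-0.52,0],-1,-1],[[0.5,-0.48,0],-1,-1],[[0.53,-0.44,0],-1,-1],[[0.55,-0.4,0],-1,-1],[[0.6,-0.35,0],-1,-1]]'
python3 -c "
from h import *
s=env.state();print(s['eef_pos'],s['tcp_rot'],s['joints'],plan((511,394,230)))"
```

```text
t: 4.05
eef_pos: [482.8, 106.6, 232.1]
tcp_rot: [3.141, -0.0, 1.109]
ft_force: [0.4, 0.2, -0.3]
opening: 0.997
grip_force: 0.0
[482.77521949 106.59959224 232.08524047] [ 3.14115773e+00 -1.11079258e-04  1.10926652e+00] [ 8.37113928e-02  2.46681151e-01  1.79562184e+00 -1.46615013e-04
  1.09886020e+00  5.45307848e-01] [ 4.49831904 -1.71189843  0.03450914]
```

```bash
python3 -m inch '[[[0.84,-0.32,0],0,-1],[[0.84,-0.32,0],0,-1],[[0.84,-0.32,0],0,-1],[[0.84,-0.32,0],0,-1],[[0.84,-0.32,0],0,-1],[[0.8,-0.32,0],-0.2,-1],[[0,0,0.4],-1,-1],[[0,0,0.4],-1,-1],[[0,0,0.4],-1,-1],[[0,0,0.4],-1,-1]]'
python3 -c "
from h import *
s=env.state();print(s['eef_pos'],np.degrees(s['tcp_rot']),s['joints'],plan((513,428,3)))"
```

```text
t: 5.3
eef_pos: [514.1, 425.1, 135.0]
tcp_rot: [-3.142, 0.0, 1.476]
ft_force: [-0.2, -0.1, 0.3]
opening: 1.002
grip_force: 0.0
[514.1389924  425.13902675 135.04535832] [-1.79999409e+02  5.51410464e-03  8.45662884e+01] [ 5.92017663e-01  5.92082978e-01  1.49389793e+00 -7.79950673e-05
  1.05568075e+00  6.86892247e-01] [ 0.04588282 -0.02339048  2.20075181]
```

```bash
python3 -m inch '[[[0.05,-0.02,0.7],0,-1],[[0,0,0.7],0,-1],[[0,0,0.5],0,-1],[[0,0,0.2],0,-1],[[0,0,0.12],0,-1],[[0,0,0],0,1],[[0,0,0],0,1],[[0,0,0],0,1],[[0,0,0],0,1],[[0,0,0],0,1]]'
python3 -m inch '[[[0,0,0],0,1],[[0,0,-0.2],0,1],[[0,0,-0.5],0,1],[[0,0,-0.7],0,1],[[0,0,-0.7],0,1],[[0,0,0],0,1],[[0,0,0],0,1],[[0,0,0],0,1],[[0,0,0],0,1],[[0,0,0],0,1]]'
python3 - <<'E'
from h import *
s=env.state();print(s['eef_pos'],np.degrees(s['tcp_rot']),s['opening'],s['grip_force'])
ps=eyes.read_camera("side");pt=eyes.read_camera("top")
X=s['eef_pos'];a,b=map(int,proj(ps,X));c,d=map(int,proj(pt,X));print(a,b,c,d)
i1=cv2.resize(ps["pixels"][a-50:a+50,b-50:b+50],(390,390),interpolation=2);i2=cv2.resize(pt["pixels"][c-50:c+50,d-50:d+50],(390,390),interpolation=2)
cv2.imwrite("pics/held.png",np.hstack([i1,i2])[:,:,::-1])
E
```

```text
t: 6.55
eef_pos: [513.4, 428.2, 2.8]
tcp_rot: [3.141, -0.0, 1.473]
ft_force: [-0.8, -1.0, 0.0]
opening: 0.532
grip_force: 0.0
t: 7.8
eef_pos: [513.2, 428.1, 128.1]
tcp_rot: [-3.141, 0.001, 1.473]
ft_force: [-0.1, -0.2, -0.9]
opening: 0.007
grip_force: 0.0
[513.20007612 428.10483026 128.07754479] [-1.79959811e+02  3.87136852e-02  8.43934702e+01] 0.006522524940411265 0.0
265 263 213 219
```

View pics/held.png

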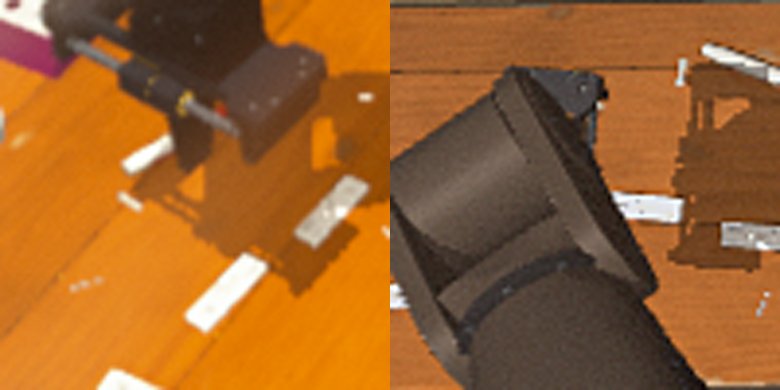

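The gripper closes slowly, so I lifted before it had gripped. The slab is still in its place at side (289,271). I'll retry with a longer close.

```bash
python3 -m inch '[[[0,0,0],0,0.1],[[0,0,0],0,0.1],[[0,0,0],0,0.1],[[0,0,0.4],0,0.1],[[0,0,0.5],0,0.1],[[0,0,0.5],0,0.1],[[0,0,0.4],0,0.1],[[0,0,0.2],0,0.1],[[0,0,0.11],0,0.1],[[0,0,0],0,0.1]]'
python3 -m inch '[[[0,0,0],0,1],[[0,0,0],0,1],[[0,0,0],0,1],[[0,0,0],0,1],[[0,0,0],0,1],[[0,0,0],0,1],[[0,0,0],0,1],[[0,0,0],0,1],[[0,0,0],0,1],[[0,0,-0.1],0,1]]'
```

```text
t: 9.15
eef_pos: [513.5, 428.3, 2.3]
tcp_rot: [3.141, -0.0, 1.473]
ft_force: [-1.3, -0.3, -1.1]
opening: 0.448
grip_force: 0.0
t: 10.4
eef_pos: [513.1, 428.0, 7.9]
tcp_rot: [-3.141, 0.001, 1.473]
ft_force: [0.6, 0.6, -0.5]
opening: 0.003
grip_force: 0.0
```

```bash
python3 -m inch '[[[0,0,-0.5],0,0.1],[[0,0,-0.7],0,0.1],[[0,0,-0.7],0,0.1],[[0,0,-0.5],0,0.1],[[-1,0,0],0,0.1],[[-1,0,0],0,0.1],[[-0.5,0,0],0,0.1],[[0,0,0],0,0.1],[[0,0,0],0,0.1],[[0,0,0],0,0.1]]'
python3 - <<'E'
from h import *
ps=eyes.read_camera("side");pt=eyes.read_camera("top")
for t in(120,):print("c2",rect(pt,(205,226,215,249),t,5));print("c2s",rect(ps,(276,304,256,286),t,5))
i1=cv2.resize(ps["pixels"][250:350,230:330],(390,390),interpolation=2);i2=cv2.resize(pt["pixels"][165:265,180:280],(390,390),interpolation=2)
cv2.imwrite("pics/h2.png",np.hstack([i1,i2])[:,:,::-1])
E
```

```text
t: 11.65
eef_pos: [498.7, 279.8, 152.1]
tcp_rot: [3.141, -0.0, 1.474]
ft_force: [-1.0, -0.5, 0.0]
opening: 0.447
grip_force: 0.0Traceback (most recent call last):
  File "<stdin>", line 3, in <module>
  File "h.py", line 19, in rect
    n,l,st,ce=cv2.connectedComponentsWithStats(m);i=1+np.argmax(st[1:,4])
                                                      ~~~~~~~~~^^^^^^^^^^
    return _wrapfunc(a, 'argmax', axis=axis, out=out, **kwds)
    return bound(*args, **kwds)
ValueError: attempt to get argmax of an empty sequence
```

```bash
python3 - <<'E'
from h import *
ps=eyes.read_camera("side");pt=eyes.read_camera("top")
i1=cv2.resize(ps["pixels"][230:330,220:320],(390,390),interpolation=2);i2=cv2.resize(pt["pixels"][165:265,180:280],(390,390),interpolation=2)
cv2.imwrite("pics/h2.png",np.hstack([i1,i2])[:,:,::-1])
for n,p in(("t",pt),("s",ps)):
  for r in eyes.cut_out("cassette",p)[:5]:print(n,round(r["score"],2),r["centre"],atz(p,r["centre"],5))
E
```

```text
t 0.69 [236.5, 176.8] [442.85127209 600.95230693   5.        ]
t 0.56 [213.3, 199.0] [520.2212333  525.75451977   5.        ]
s 0.78 [316.5, 250.3] [509.47223275 514.48364206   5.        ]
s 0.54 [175.3, 359.1] [ 518.60751225 -240.77835201    5.        ]
s 0.53 [289.2, 268.9] [516.9549346  413.50909567   5.        ]
s 0.52 [267.6, 297.7] [485.61941857 301.90511736   5.        ]
s 0.49 [352.8, 251.1] [444.58164303 598.86161836   5.        ]
```

View pics/h2.png

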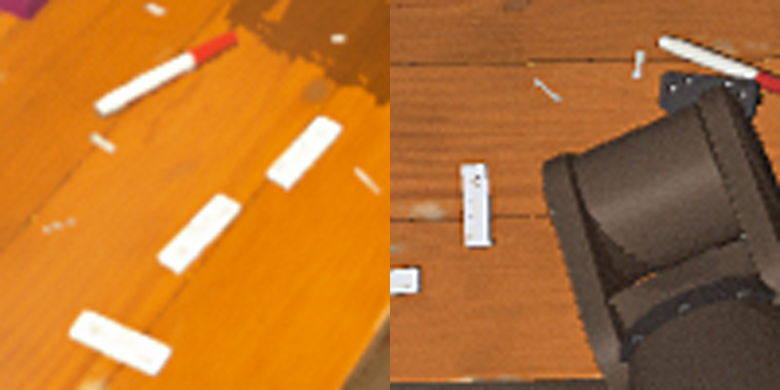

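The view shows all the slabs where they started. The fingers closed right at the spare slab (side 289,269) and it didn't move, so it seems to be a decal with no body. I'll press with the real cassette instead, gripped 16 mm off centre so that it reaches under the hood.

```bash
python3 -c "
from h import *
print(plan((485,320.5,2)))"
```

```text
[ 0.66293372 -0.29264585  2.49939897]
```

```bash
python3 -m inch '[[[0.33,-0.15,0],-0.1,0.1],[[0.33,-0.14,0],0,0.1],[[0,0,0.5],0,0.1],[[0,0,0.6],0,0.1],[[0,0,0.6],0,0.1],[[0,0,0.5],0,0.1],[[0,0,0.2],0,0.1],[[0,0,0.1],0,0.1],[[0,0,0],0,0.1],[[0,0,0],0,0.1]]'
python3 -m inch '[[[0,0,0],0,1],[[0,0,0],0,1],[[0,0,0],0,1],[[0,0,0],0,1],[[0,0,0],0,1],[[0,0,0],0,1],[[0,0,0],0,1],[[0,0,0],0,1],[[0,0,0],0,1],[[0,0,0],0,1]]'
```

```text
t: 13.2
eef_pos: [485.5, 320.2, 3.0]
tcp_rot: [3.14, -0.001, 1.482]
ft_force: [0.2, -0.0, -0.3]
opening: 0.447
grip_force: 0.0
t: 14.45
eef_pos: [485.1, 319.9, 2.1]
tcp_rot: [3.142, 0.0, 1.482]
ft_force: [-0.9, -0.5, 0.9]
opening: 0.005
grip_force: 0.0
```

```bash
python3 - <<'E'
from h import *
ps=eyes.read_camera("side")
i1=cv2.resize(ps["pixels"][215:315,245:345],(600,600),interpolation=2)
cv2.imwrite("pics/h3.png",i1[:,:,::-1]);print(proj(ps,env.state()["eef_pos"]))
E
```

```text
(np.float64(272.2576057743357), np.float64(294.8560936683766))
```

View pics/h3.png

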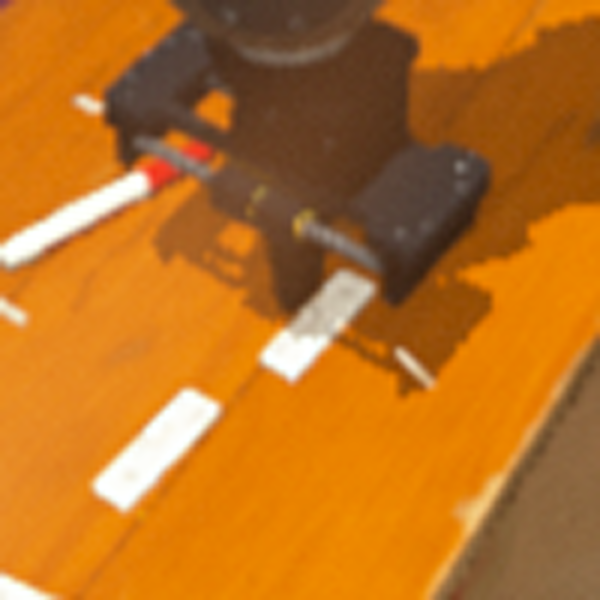

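The shut fingertips appear at crop (308,287), about 6 px above where the TCP reading projects. The cassette hasn't moved, at side (269,298). So the tips seem to sit above the slab despite the reading of z=2. I'll probe downward gently, watching the force.

```bash
python3 -m inch '[[[0,0,0.015],0,1],[[0,0,0.015],0,1],[[0,0,0.015],0,1],[[0,0,0.015],0,1],[[0,0,0.015],0,1],[[0,0,0],0,1],[[0,0,0],0,1],[[0,0,0],0,1],[[0,0,0],0,1],[[0,0,0],0,1]]'
```

```text
t: 15.75
eef_pos: [485.1, 320.0, -2.4]
tcp_rot: [3.141, 0.0, 1.482]
ft_force: [-0.6, -0.2, -0.1]
opening: 0.011
grip_force: 0.0
```

```bash
python3 -m inch '[[[0,0,0.02],0,1],[[0,0,0.02],0,1],[[0,0,0.02],0,1],[[0,0,0.02],0,1],[[0,0,0],0,1],[[0,0,0],0,1],[[0,0,0],0,1],[[0,0,0],0,1],[[0,0,0],0,1],[[0,0,0],0,1]]'
python3 - <<'E'
from h import *
np.set_printoptions(precision=2,suppress=True)
from scipy.spatial.transform import Rotation as R
s=env.state();print(s)
ps=eyes.read_camera("side")
i1=cv2.resize(ps["pixels"][240:290,265:325],(720,600),interpolation=2)
cv2.imwrite("pics/h4.png",i1[:,:,::-1]);print(proj(ps,s["eef_pos"]))
E
```

```text
t: 17.0
eef_pos: [485.0, 319.9, -7.2]
tcp_rot: [3.142, 0.0, 1.482]
ft_force: [0.0, -0.1, -0.2]
opening: 0.004
grip_force: 0.0
{'t': 17.0, 'joints': array([ 0.47,  0.67,  1.83, -0.  ,  0.64,  0.56]), 'qvel': array([-0., -0.,  0., -0., -0.,  0.]), 'tau': array([ -0.  , -62.67, -15.93,   0.05,  -0.01,  -0.  ]), 'eef_pos': array([485.01, 319.95,  -7.23]), 'tcp_rot': array([3.14, 0.  , 1.48]), 'ft_force': array([ 0.03, -0.14, -0.23]), 'moment': array([-0.02, -0.11, -0.01]), 'grip_force': 0.0, 'opening': 0.004086184172720259}
(np.float64(274.21532128595317), np.float64(294.9386170412968))
```

View pics/h4.png

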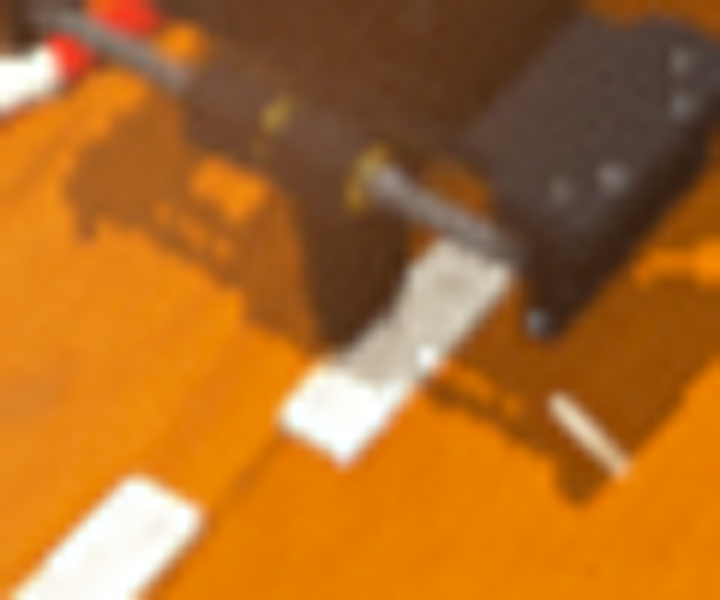

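The tip is at crop (335,340), which is image (268,293). The reading projects to (274,295), so the tip is still high. I'll keep going down in small steps until there is contact, to get the true height offset.

```bash
python3 -m inch '[[[0,0,0.02],0,1],[[0,0,0.02],0,1],[[0,0,0.02],0,1],[[0,0,0.02],0,1],[[0,0,0],0,1],[[0,0,0],0,1],[[0,0,0],0,1],[[0,0,0],0,1],[[0,0,0],0,1],[[0,0,0],0,1]]'
```

```text
t: 18.3
eef_pos: [485.0, 320.0, -12.0]
tcp_rot: [3.142, 0.0, 1.482]
ft_force: [0.6, -0.7, 0.5]
opening: 0.006
grip_force: 0.0
```

```bash
python3 -m inch '[[[0,0,0.02],0,1],[[0,0,0.02],0,1],[[0,0,0.02],0,1],[[0,0,0.02],0,1],[[0,0,0],0,1],[[0,0,0],0,1],[[0,0,0],0,1],[[0,0,0],0,1],[[0,0,0],0,1],[[0,0,0],0,1]]'
```

```text
t: 19.55
eef_pos: [485.0, 319.9, -16.8]
tcp_rot: [3.142, 0.0, 1.482]
ft_force: [-0.3, -0.0, 1.2]
opening: 0.003
grip_force: 0.0
```

```bash
python3 -m inch '[[[0,0,0.02],0,1],[[0,0,0.02],0,1],[[0,0,0.02],0,1],[[0,0,0.02],0,1],[[0,0,0],0,1],[[0,0,0],0,1],[[0,0,0],0,1],[[0,0,0],0,1],[[0,0,0],0,1],[[0,0,0],0,1]]'
python3 - <<'E'
from h import *
s=env.state();print(s["ft_force"])
ps=eyes.read_camera("side")
i1=cv2.resize(ps["pixels"][240:290,265:325],(720,600),interpolation=2)
cv2.imwrite("pics/h5.png",i1[:,:,::-1]);print(proj(ps,s["eef_pos"]))
for r in eyes.cut_out("cassette",ps)[:5]:print(round(r["score"],2),r["centre"])
E
```

```text
t: 20.8
eef_pos: [485.0, 320.0, -21.6]
tcp_rot: [3.142, 0.0, 1.482]
ft_force: [-0.1, 0.1, -0.5]
opening: 0.003
grip_force: 0.0
[-0.14988058  0.07066532 -0.53471091]
(np.float64(277.2025648475683), np.float64(295.0500133889041))
0.7 [288.7, 267.4]
0.64 [268.3, 299.1]
0.59 [178.3, 358.9]
0.53 [315.7, 252.1]
0.48 [354.3, 252.0]
```

View pics/h5.png

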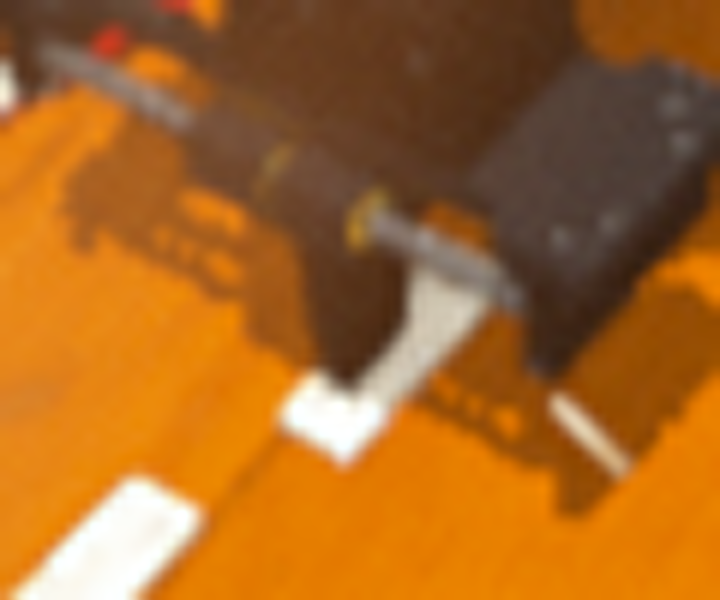

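```bash
python3 -m inch '[[[0,0,0.01],0,1],[[0,0,0.01],0,1],[[0,0,0.01],0,1],[[0,0,0.01],0,1],[[0,0,0.01],0,1],[[0,0,0.01],0,1],[[0,0,0.01],0,1],[[0,0,0.01],0,1],[[0,0,0.01],0,1],[[0,0,0.01],0,1]]'
```

```text
t: 22.15
eef_pos: [485.0, 320.0, -27.7]
tcp_rot: [3.142, 0.0, 1.482]
ft_force: [-0.2, -0.1, 0.4]
opening: 0.008
grip_force: 0.0
```

```bash
python3 -m inch '[[[0,0,0],0,0.1],[[0,0,0],0,0.1],[[0,0,0],0,0.1],[[0,0,0],0,0.1],[[0,0,0],0,0.1],[[0,0,0],0,0.1],[[0,0,0.015],0,0.1],[[0,0,0.015],0,0.1],[[0,0,0.015],0,0.1],[[0,0,0],0,0.1]]'
```

```text
t: 23.4
eef_pos: [485.0, 319.9, -30.4]
tcp_rot: [-3.141, 0.0, 1.482]
ft_force: [-0.3, -0.6, 0.3]
opening: 0.448
grip_force: 0.0
```

```bash
python3 -m inch '[[[0,0,0.015],0,0.1],[[0,0,0.01],0,0.1],[[0,0,0.01],0,0.1],[[0,0,0],0,0.1],[[0,0,0],0,0.1],[[0,0,0],0,0.1],[[0,0,0],0,0.1],[[0,0,0],0,0.1],[[0,0,0],0,0.1],[[0,0,0],0,0.1]]'
python3 - <<'E'
from h import *
s=env.state();print(s["ft_force"])
ps=eyes.read_camera("side")
i1=cv2.resize(ps["pixels"][240:290,265:325],(720,600),interpolation=2)
cv2.imwrite("pics/h6.png",i1[:,:,::-1]);print(proj(ps,s["eef_pos"]))
E
```

```text
t: 24.65
eef_pos: [485.1, 319.9, -32.4]
tcp_rot: [3.142, 0.0, 1.482]
ft_force: [0.8, 0.3, -0.6]
opening: 0.45
grip_force: 0.0
[ 0.76360755  0.27363874 -0.592111  ]
(np.float64(279.40877973367765), np.float64(295.13348979957243))
```

View pics/h6.png

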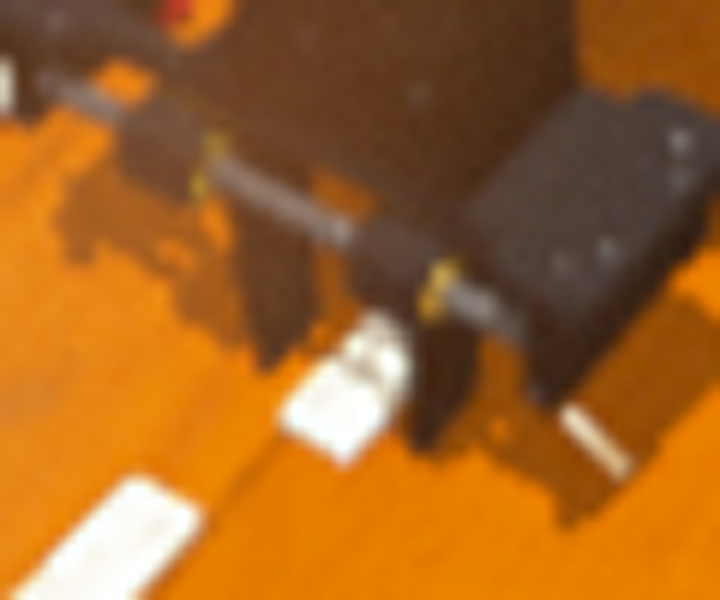

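The fingers now straddle the cassette, with tips at crop (370,270) and (450,425). They are a few mm above the bench, so the reading is about 35–38 mm too low. I'll go down a bit more and close.

```bash
python3 -m inch '[[[0,0,0.02],0,0.1],[[0,0,0.02],0,0.1],[[0,0,0],0,1],[[0,0,0],0,1],[[0,0,0],0,1],[[0,0,0],0,1],[[0,0,0],0,1],[[0,0,0],0,1],[[0,0,0],0,1],[[0,0,0],0,1]]'
```

```text
t: 25.95
eef_pos: [485.0, 320.0, -34.8]
tcp_rot: [3.142, 0.0, 1.482]
ft_force: [-1.6, 0.2, 0.4]
opening: 0.218
grip_force: 29.9
```

Gripped. Lift to drawer height, square up to the reader and come to about 70 mm in front of the drawer.

```bash
python3 -m inch '[[[0,0,-0.4],0,1],[[0,0,-0.44],0,1],[[0,0,-0.4],-0.8,1],[[-0.5,0,0],0,1],[[-0.8,0.05,0],0,1],[[-0.8,0.05,0],0,1],[[-0.8,0,0],0,1],[[-0.8,0,0],0,1],[[-0.5,0,0],0,1],[[-0.4,0,0],0,1]]'
python3 - <<'E'
from h import *
s=env.state();X=s["eef_pos"];print(X,np.degrees(s["tcp_rot"]),s["grip_force"],s["opening"],s["joints"])
ps=eyes.read_camera("side");pt=eyes.read_camera("top")
i1=cv2.resize(ps["pixels"][150:240,280:400],(780,585),interpolation=2)
cv2.imwrite("pics/h7.png",i1[:,:,::-1]);
for dz in(0,37):print("end",proj(ps,(X[0],X[1]-51,X[2]+dz)),proj(pt,(X[0],X[1]-51,X[2]+dz)))
print("face",proj(ps,(484,-83.5,77)))
for p in(ps,pt):
  for r in eyes.cut_out("cassette",p)[:5]:print(round(r["score"],2),r["centre"],r["mask"].sum())
E
```

```text
t: 27.2
eef_pos: [485.7, 42.5, 39.7]
tcp_rot: [3.141, 0.0, 1.551]
ft_force: [0.2, -0.1, 0.3]
opening: 0.221
grip_force: 29.9
[485.68740829  42.52257397  39.71946663] [1.79985769e+02 5.87859355e-03 8.88394186e+01] 29.942651689052582 0.22147025875739984 [-4.81922082e-02  5.04712246e-01  2.02929760e+00 -1.67560239e-04
  6.07331674e-01 -2.77986703e-02]
end (np.float64(203.04711620474163), np.float64(342.018769545244)) (np.float64(220.6465471558024), np.float64(357.21814804471825))
end (np.float64(195.0254722273553), np.float64(342.5772449354261)) (np.float64(220.3657466242223), np.float64(357.9775604073595))
face (np.float64(183.9534310236616), np.float64(351.92224132225135))
0.76 [318.2, 252.3] 179
0.63 [288.4, 268.5] 140
0.5 [354.5, 251.4] 245
0.49 [199.8, 338.2] 36
0.6 [211.6, 198.7] 135
0.55 [236.7, 176.0] 133
0.51 [216.3, 234.2] 129
```

View pics/h7.png

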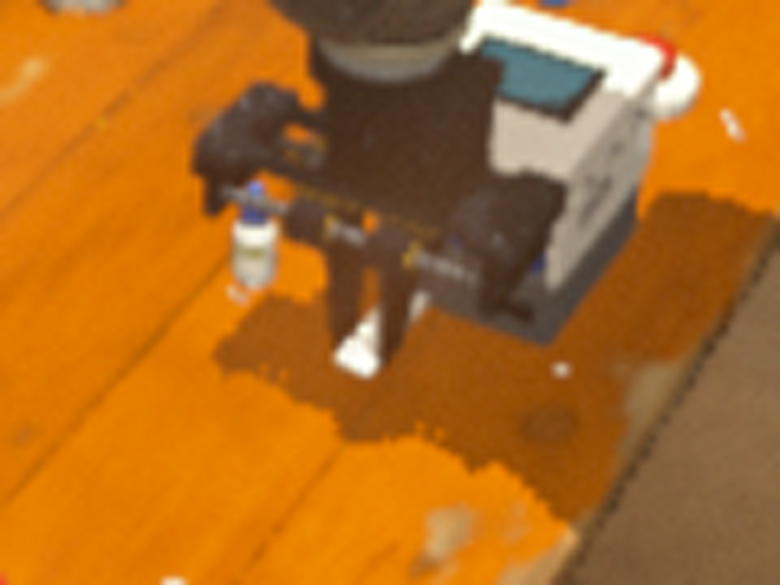

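The cassette is held level, with its near end at crop (360,355), far end about (300,420), pointing at the drawer. Its height of about 75 mm agrees. Next, the slow approach.

```bash
python3 -m inch '[[[-0.35,0,0],0,1],[[-0.35,0,0],0,1],[[-0.3,0,0],0,1],[[-0.1,0,0],0,1],[[-0.1,0,0],0,1],[[-0.05,0,0],0,1],[[-0.03,0,0],0,1],[[0,0,0],0,1],[[0,0,0],0,1],[[0,0,0],0,1]]'
```

```text
t: 28.65
eef_pos: [484.2, -32.6, 39.6]
tcp_rot: [3.142, -0.0, 1.552]
ft_force: [0.3, 4.3, 1.2]
opening: 0.218
grip_force: 29.9
```

```bash
python3 -m inch '[[[-0.03,0,0],0,1],[[-0.03,0,0],0,1],[[-0.02,0,0],0,1],[[-0.01,0,0],0,1],[[0,0,0],0,1],[[0,0,0],0,1],[[0,0,0],0,1],[[0,0,0],0,1],[[0,0,0],0,1],[[0,0,0],0,1]]'
```

```text
t: 29.9
eef_pos: [484.1, -38.3, 39.6]
tcp_rot: [3.142, 0.0, 1.551]
ft_force: [0.6, 3.9, 1.0]
opening: 0.217
grip_force: 29.9
```

```bash
python3 -m inch '[[[-0.01,0,0],0,1],[[-0.01,0,0],0,1],[[-0.01,0,0],0,1],[[0,0,0],0,1],[[0,0,0],0,1],[[0,0,0],0,1],[[0,0,0],0,1],[[0,0,0],0,1],[[0,0,0],0,1],[[0,0,0],0,1]]'
```

```text
t: 31.15
eef_pos: [484.0, -39.5, 39.6]
tcp_rot: [-3.141, -0.001, 1.551]
ft_force: [0.8, 10.4, 0.1]
opening: 0.218
grip_force: 29.9
```

```bash
python3 -m inch '[[[0.5,0,0],0,1],[[0.6,0,0],0,1],[[0.6,0,0],0,1],[[0.6,0,0],0,1],[[0.3,0,0],0,1],[[0,0,-0.5],0,1],[[0,0,-0.3],0,1],[[0,0,0],0,1],[[0,0,0],0,1],[[0,0,0],0,1]]'
python3 - <<'E'
from h import *
np.set_printoptions(precision=1,suppress=True)
s=env.state();X=s["eef_pos"]
ps=eyes.read_camera("side");pt=eyes.read_camera("top")
print("front out exp",proj(ps,(486.4,36.5,77)),"pocket exp",proj(ps,(485.4,-13.5,70)),proj(pt,(485.4,-13.5,70)))
for n,p in(("s",ps),("t",pt)):
  for k,z in(("drawer_front",77),("pocket",70)):
    for r in eyes.spot_point(k,p)[:2]:print(n,k,round(r["score"],2),r["centre"],atz(p,r["centre"],z))
# held cassette white segment, side view
for r in eyes.cut_out("cassette",ps):print(round(r["score"],2),r["centre"],r["mask"].sum())
print("cassette exp",proj(ps,(X[0],X[1]-15.5,X[2]+39)))
hsv=cv2.cvtColor(pt["pixels"],cv2.COLOR_RGB2HSV);m=cv2.inRange(hsv,(110,60,40),(135,255,255));m[:, :330]=0;m[:,430:]=0
v,u=np.nonzero(m[195:245]);print("blue top rows",v.min()+195,v.max()+195,"cols",u.min(),u.max(),len(u))
W=[atz(pt,(a,b),98) for a,b in((v.min()+195,u.min()),(v.max()+195,u.max()))];print(W)
E
```

```text
t: 32.4
eef_pos: [486.8, 115.6, 86.8]
tcp_rot: [-3.14, 0.0, 1.551]
ft_force: [-1.4, 0.2, -0.7]
opening: 0.218
grip_force: 29.9
front out exp (np.float64(201.99517851818337), np.float64(336.7168978777593)) pocket exp (np.float64(195.75437047294935), np.float64(343.1638302413614)) (np.float64(220.4808874364696), np.float64(359.38415804320783))
s drawer_front 0.72 [199.8, 337.5] [489.4  24.5  77. ]
s pocket 0.89 [196.7, 342.3] [485.7  -7.2  70. ]
s pocket 0.59 [200.5, 334.4] [500.6  25.5  70. ]
t drawer_front 0.59 [219.6, 344.0] [488.9  36.7  77. ]
t drawer_front 0.56 [184.9, 396.9] [ 598.8 -137.4   77. ]
t pocket 0.61 [222.2, 360.9] [479.7 -18.3  70. ]
0.7 [289.3, 267.9] 203
0.48 [317.7, 249.9] 186
0.47 [353.9, 249.3] 229
0.44 [203.4, 327.0] 24
0.34 [172.5, 360.3] 1437
cassette exp (np.float64(201.33728832622097), np.float64(328.5629784642434))
blue top rows 206 234 cols 345 373 95
[array([531.8,  33.5,  98. ]), array([441. , -53.9,  98. ])]
```

The drawer has sprung out: front at y ≈ 36.6, centre x ≈ 486, so the pocket is at about (485.5, −13.5). Carry the cassette over it and lower it.

```bash
python3 -m inch '[[[-0.5,0.02,0],0,1],[[-0.6,0,0],0,1],[[-0.5,0,0],0,1],[[-0.3,0,0],0,1],[[0,0,0.3],0,1],[[0,0,0.3],0,1],[[0,0,0.16],0,1],[[0,0,0],0,1],[[0,0,0],0,1],[[0,0,0],0,1]]'
python3 - <<'E'
from h import *
np.set_printoptions(precision=1,suppress=True)
s=env.state();X=s["eef_pos"];print(X,s["ft_force"])
ps=eyes.read_camera("side")
a,b=map(int,proj(ps,(485.5,-13.5,72)));print(a,b)
for k in("cassette","pocket"):
  for r in eyes.cut_out(k,ps):
    if abs(r["centre"][0]-a)<20 and abs(r["centre"][1]-b)<25:
        v,u=np.nonzero(r["mask"]);print(k,round(r["score"],2),r["centre"],v.min(),v.max(),u.min(),u.max(),len(u))
for dy in(-36,36):
  for dx in(-11,11):print("exp corner",dx,dy,np.array(proj(ps,(485.5+dx,-13.5+dy,X[2]+40))))
im=ps["pixels"].astype(int);print((im[a-12:a+16,b-20:b+16].min(2)//26))
E
```

```text
t: 34.0
eef_pos: [486.4, 1.9, 42.5]
tcp_rot: [3.141, 0.0, 1.552]
ft_force: [0.2, -0.3, -0.3]
opening: 0.219
grip_force: 29.9
[486.4   1.9  42.5] [ 0.2 -0.3 -0.3]
195 343
exp corner -11 -36 [188.5 350.5]
exp corner 11 -36 [186.7 344.9]
exp corner -11 36 [199.6 341.7]
exp corner 11 36 [197.6 336. ]
[[0 0 0 ... 3 2 2]
 [0 0 0 ... 3 2 3]
 [1 0 0 ... 2 2 2]
 ...
 [0 0 0 ... 0 0 0]
 [0 0 0 ... 0 0 0]
 [0 0 0 ... 0 0 0]]
```

```bash
python3 -m inch '[[[0,-0.01,0.04],0,1],[[0,0,0.03],0,1],[[0,0,0.02],0,1],[[0,0,0.02],0,1],[[0,0,0],0,1],[[0,0,0],0,1],[[0,0,0],0,1],[[0,0,0],0,1],[[0,0,0],0,1],[[0,0,0],0,1]]'
```

```text
t: 35.4
eef_pos: [485.6, 1.9, 35.4]
tcp_rot: [3.141, 0.0, 1.551]
ft_force: [2.9, -0.7, -1.0]
opening: 0.218
grip_force: 30.1
```

```bash
python3 -m inch '[[[0,0.02,0],0,1],[[0,0,0],0,1],[[0,0,0],0,1],[[0,0,0],0,1],[[0,0,0],0,1],[[0,0,0],0,1],[[0,0,0],0,1],[[0,0,0],0,1],[[0,0,0],0,1],[[0,0,0],0,1]]'
```

```text
t: 36.65
eef_pos: [486.7, 1.9, 35.4]
tcp_rot: [3.142, 0.0, 1.552]
ft_force: [0.0, 0.1, -0.4]
opening: 0.218
grip_force: 30.0
```

```bash
python3 -m inch '[[[0,0.02,0],0,1],[[0,0,0],0,1],[[0,0,0],0,0.3],[[0,0,0],0,0.3],[[0,0,0],0,0.3],[[0,0,-0.03],0,0.3],[[0,0,-0.2],0,0.3],[[0,0,-0.5],0,0.3],[[0,0,-0.7],0,0.3],[[0.5,0,-0.7],0,0.3]]'
```

```text
t: 37.9
eef_pos: [488.4, 31.2, 165.3]
tcp_rot: [3.141, 0.0, 1.549]
ft_force: [1.0, -0.2, 0.1]
opening: 0.35
grip_force: 0.0
```

```bash
python3 -m inch '[[[0.7,0.03,0],0,0.1],[[0.85,0.03,0],0,0.1],[[0.85,0.03,0],0,0.1],[[0.85,0.03,0],0,0.1],[[0.85,0.03,0],0,0.1],[[0.85,0.03,0],0,0.1],[[0.85,0.03,0],0,0.1],[[0.8,0.06,0],0.88,0.1],[[0,0,1],0,0.1],[[0,0,0.6],0,0.1]]'
python3 - <<'E'
from h import *
np.set_printoptions(precision=1,suppress=True)
s=env.state();X=s["eef_pos"];print(X,np.degrees(s["tcp_rot"]),plan((512.7,428,-35)))
pt=eyes.read_camera("top");ps=eyes.read_camera("side")
for t in(130,170):
  print("top",rect(pt,(210,232,346,374),t,75,ch=0))
  print("side",rect(ps,(183,204,332,352),t,75,ch=0))
for n,p in(("s",ps),("t",pt)):
  for k,z in(("drawer_front",77),("pocket",70),("cassette",70)):
    for r in eyes.spot_point(k,p)[:5]:print(n,k,round(r["score"],2),r["centre"],atz(p,r["centre"],z))
print(pt["pixels"][202:240,340:376].min(2)//26)
im=pt["pixels"][200:242,338:382].astype(int)
for row in im: print("".join("W" if c.min()>150 else "b" if c[2]>c[0]+15 else "o" if c[0]>c[2]+60 else "." for c in row))
E
```

```text
t: 39.15
eef_pos: [511.3, 427.6, 65.6]
tcp_rot: [-3.14, 0.001, 1.476]
ft_force: [0.4, 0.6, -0.4]
opening: 0.447
grip_force: 0.0
[511.3 427.6  65.6] [-179.9    0.1   84.6] [0.  0.  1.7]
top ((486.7938537597656, -14.347724914550781), (74.54173278808594, 25.842037200927734), 88.6209487915039)
side ((497.64581298828125, -21.947982788085938), (72.98636627197266, 118.48160552978516), 24.798662185668945)
top ((485.747802734375, -14.075355529785156), (71.87712097167969, 21.049238204956055), 89.06456756591797)
side ((487.95098876953125, -24.882291793823242), (29.49628257751465, 57.70610809326172), 1.981429934501648)
s drawer_front 0.97 [198.5, 335.9] [497.4  20.8  77. ]
s pocket 0.96 [196.5, 343.4] [482.8 -10.1  70. ]
s cassette 0.66 [316.8, 249.7] [478.9 547.5  70. ]
s cassette 0.65 [290.6, 268.7] [482.9 456.4  70. ]
s cassette 0.65 [354.1, 252.8] [412.4 625.   70. ]
s cassette 0.39 [193.1, 345.6] [484.4 -31.5  70. ]
t drawer_front 0.66 [221.8, 341.8] [481.9  44.   77. ]
t drawer_front 0.55 [220.2, 359.1] [486.2 -12.1  77. ]
t pocket 0.78 [219.0, 360.1] [490.2 -15.9  70. ]
t cassette 0.69 [2
[... 1444 characters left out ...]
....................WWWWW
ooooooobbb.............................WWWWW
ooooooobbb.............................WWWWW
ooooooobbb.............................WWWWW
ooooooobbb.............................WWWWW
ooooooobbb.............................WWWWW
ooooooobbb.............................WWWWW
ooooooobbb.............................WWWWW
ooooooobb.oooooooooooooooooooo.....ooo.WWWWW
oooooooooooooooooooooooooooooooooooooooWWWWW
oooooooooooooooooooooooooooooooooooooooWWWWW
oooooooooooooooooooooooooooooooooooooooWWWWW
oooooooooooooooooooooooooooooooooooooooWWWWW
oooooooooooooooooooooooooooooooooooooooooooo
oooooooooooooooooooooooooooooooooooooooooooo
..oooooooooooooooooooooooooooooooooooWWWoooo
```

The cassette lies in the pocket: centre (486.2, −14.2), 72×22 mm, aligned to within 0.2°. The earlier misses came from the height offset, so I'll try the spare slab again as the pusher.

```bash
python3 -m inch '[[[0,0.02,0.5],0,0.1],[[0,0,0.5],0,0.1],[[0,0,0.4],0,0.1],[[0,0,0.2],0,0.1],[[0,0,0.08],0,0.1],[[0,0,0],0,0.1],[[0,0,0],0,1],[[0,0,0],0,1],[[0,0,0],0,1],[[0,0,0],0,1]]'
python3 -m inch '[[[0,0,0],0,1],[[0,0,0],0,1],[[0,0,0],0,1],[[0,0,0],0,1],[[0,0,-0.1],0,1],[[0,0,-0.3],0,1],[[0,0,-0.4],0,1],[[0,0,-0.44],0,1],[[0,0,0],0,1],[[0,0,0],0,1]]'
```

```text
t: 40.8
eef_pos: [513.7, 427.5, -33.2]
tcp_rot: [3.141, -0.0, 1.475]
ft_force: [-1.3, -0.1, 4.3]
opening: 0.211
grip_force: 30.0
t: 42.05
eef_pos: [513.3, 427.2, 40.7]
tcp_rot: [-3.141, 0.0, 1.475]
ft_force: [0.4, -0.4, -1.3]
opening: 0.212
grip_force: 30.0
```

```bash
python3 -m inch '[[[-0.6,0.04,0],0,1],[[-0.8,0.04,0],0,1],[[-0.8,0,0],0,1],[[-0.8,0,0],0,1],[[-0.8,0,0],0,1],[[-0.8,0,0],0,1],[[-0.7,0,0],0,1],[[0,0,0],-0.88,1],[[0,0,0],0,1],[[0,0,0],0,1]]'
```

```text
t: 43.3
eef_pos: [487.6, 110.6, 40.4]
tcp_rot: [-3.141, 0.0, 1.55]
ft_force: [0.6, 2.0, 0.5]
opening: 0.213
grip_force: 30.0
```

```bash
python3 -m inch '[[[-0.12,0,0],0,1],[[-0.12,0,0],0,1],[[-0.08,0,0],0,1],[[-0.08,0,0],0,1],[[-0.1,0,0],0,1],[[-0.12,0,0],0,1],[[-0.12,0,0],0,1],[[-0.12,0,0],0,1],[[-0.12,0,0],0,1],[[-0.12,0,0],0,1]]'
python3 -m inch '[[[-0.12,0,0],0,1],[[-0.12,0,0],0,1],[[-0.12,0,0],0,1],[[-0.12,0,0],0,1],[[-0.12,0,0],0,1],[[-0.12,0,0],0,1],[[-0.12,0,0],0,1],[[-0.12,0,0],0,1],[[-0.1,0,0],0,1],[[-0.05,0,0],0,1]]'
```

```text
t: 44.55
eef_pos: [486.5, 43.8, 40.8]
tcp_rot: [-3.142, 0.0, 1.551]
ft_force: [0.5, 4.3, -0.1]
opening: 0.215
grip_force: 30.0
t: 45.8
eef_pos: [485.1, -22.7, 40.8]
tcp_rot: [-3.141, 0.0, 1.551]
ft_force: [0.7, 4.8, -0.1]
opening: 0.212
grip_force: 30.0
```

```bash
python3 -m inch '[[[-0.06,0,0],0,1],[[-0.06,0,0],0,1],[[-0.05,0,0],0,1],[[-0.03,0,0],0,1],[[-0.02,0,0],0,1],[[0,0,0],0,1],[[0,0,0],0,1],[[0,0,0],0,1],[[0,0,0],0,1],[[0,0,0],0,1]]'
```

```text
t: 47.05
eef_pos: [485.0, -35.4, 40.8]
tcp_rot: [3.142, 0.0, 1.552]
ft_force: [-0.8, 3.5, 0.7]
opening: 0.212
grip_force: 30.0
```

```bash
python3 -m inch '[[[-0.01,0,0],0,1],[[-0.01,0,0],0,1],[[-0.01,0,0],0,1],[[-0.01,0,0],0,1],[[0,0,0],0,1],[[0,0,0],0,1],[[0,0,0],0,1],[[0,0,0],0,1],[[0,0,0],0,1],[[0,0,0],0,1]]'
```

```text
t: 48.3
eef_pos: [484.9, -37.8, 40.8]
tcp_rot: [3.142, 0.0, 1.552]
ft_force: [1.0, 4.3, -0.0]
opening: 0.212
grip_force: 30.0
```

```bash
python3 -m inch '[[[-0.01,0,0],0,1],[[-0.01,0,0],0,1],[[-0.01,0,0],0,1],[[0,0,0],0,1],[[0,0,0],0,1],[[0,0,0],0,1],[[0,0,0],0,1],[[0,0,0],0,1],[[0,0,0],0,1],[[0,0,0],0,1]]'
```

```text
t: 49.55
eef_pos: [484.7, -38.4, 40.8]
tcp_rot: [-3.141, -0.001, 1.551]
ft_force: [1.5, 15.6, 0.3]
opening: 0.21
grip_force: 30.0
```

At the stop with 15.6 N. Back off.

```bash
python3 -m inch '[[[0.05,0,0],0,1],[[0.1,0,0],0,1],[[0.2,0,0],0,1],[[0.5,0,0],0,1],[[0.8,0,0],0,1],[[0.8,0,0],0,1],[[0.8,0,0],0,1],[[0.8,0,0],0,1],[[0.5,0,0],0,1],[[0,0,0],0,1]]'
python3 - <<'E'
from h import *
np.set_printoptions(precision=1,suppress=True)
pt=eyes.read_camera("top");ps=eyes.read_camera("side")
print("shut exp",proj(ps,(484,-83.5,77)),"out exp",proj(ps,(486.4,36.5,77)))
for r in eyes.spot_point("drawer_front",ps)[:2]:print(round(r["score"],2),r["centre"])
for y0,im in((200,pt["pixels"][200:242:3,338:390]),(160,ps["pixels"][160:215:2,315:380])):
  for row in im.astype(int): print("".join("W" if c.min()>150 else "b" if c[2]>c[0]+15 else "o" if c[0]>c[2]+60 else "." for c in row))
E
```

```text
t: 50.8
eef_pos: [489.8, 235.4, 40.7]
tcp_rot: [3.141, 0.0, 1.555]
ft_force: [0.2, -0.4, -0.1]
opening: 0.21
grip_force: 30.0
shut exp (np.float64(183.9534310236616), np.float64(351.92224132225135)) out exp (np.float64(201.99517851818337), np.float64(336.7168978777593))
0.82 [182.5, 350.3]
oooooooooooooooooooooooooooooooooooooooooooooooooooo
oooooooooooooooooooooooooooooooooooooooWWWWWWWWWWWWW
oooooooooooooooooooooooooooooooooooooooWWWWWWWWWWWWW
oooooooooooooooooooooooooooooooooooooooWWWWWWWWWWWWW
oooooooooooooooooooooooooooooooooooooooWWWWWWWWWWWWW
oooooooooooooooooooooooooooooooooooooooWWWWWWWWWWWWW
oooo...o.o.o....oooooooooooooooooooooooWWWWWWWWWWWWW
oooooooooooooooooooooooooooooooooooooooWWWWWWWWWWWWW
oooooooooooooooooooooooooooooooooooooooWWWWWWWWWWWWW
oooooooooooooooooooooooooooooooooooooooWWWWWWWWWWWWW
oooooooooooooooooooooooooooooooooooooooWWWWWWWWWWWWW
oooooooooooooooooooooooooooooooooooooooWWWWWWWWWWWWW
oooooooooooooooooooooooooooooooooooooooWWWWWWWWWWWWW
oooooooooooooooooooooooooooooooooooooooo..oo.ooooooo
..............................WWWWW..bbbbbbbbbbbbbbbbbb..WWWWWWWW
.
[... 1080 characters left out ...]
..............................oooooooooo
...........ooooooooooooooooooo........................ooooooooooo
...........ooooooooooooooooooooooooo.................oooooooooooo
...........oooooooooooooooooooooooooooooo..........oooooooooooooo
...........oooooooooooooooooooooooooooooooooooo..oooooooooooooooo
...........oooooooooooooooooooooooooooooooooooooooooooooooooooooo
...........oooooooooooooooooooooooooooooooooooooooo.ooooooooooooo
...........oooooooooooooooooooooooooooooooooooooooooooooooooooooo
.oo..o.......ooo....ooooooooooooooooooooooooooooooooooooooooooooo
ooooo....................oooooooooooooooooooooooooooooooooooooooo
ooooo....................oooooooooooooooooooooooooooooooooooooooo
```

The drawer is locked shut. Now put the pusher slab down on the clear bench and retreat.

```bash
python3 -m inch '[[[0,0,0.5],0,1],[[0,0,0.5],0,1],[[0,0,0.18],0,1],[[0,0,0.03],0,1],[[0,0,0],0,1],[[0,0,0],0,0.1],[[0,0,0],0,0.1],[[0,0,0],0,0.1],[[0,0,0],0,0.1],[[0,0,0],0,0.1]]'
python3 -m inch '[[[0,0,-0.2],0,0.1],[[0,0,-0.6],0,0.1],[[0,0,-0.8],0,0.1],[[0,0,-0.8],0,0.1],[[0,0,-0.5],0,0.1],[[0,0,0],0,0.1],[[0,0,0],0,0.1],[[0,0,0],0,0.1],[[0,0,0],0,0.1],[[0,0,0],0,0.1]]'
python3 - <<'E'
from h import *
ps=eyes.read_camera("side")
for k in("drawer_front","buffer_bottle","dropper","timer"):print(k,[(round(r["score"],2),r["centre"]) for r in eyes.spot_point(k,ps)[:1]])
s=env.state();print(s["t"],s["opening"],s["ft_force"],s["qvel"].max())
print(env.job_done())
E
```

```text
t: 52.2
eef_pos: [490.1, 233.3, -31.8]
tcp_rot: [-3.142, 0.0, 1.552]
ft_force: [-0.2, -0.2, -0.4]
opening: 0.45
grip_force: 0.0
t: 53.45
eef_pos: [490.0, 233.3, 141.7]
tcp_rot: [-3.141, 0.0, 1.552]
ft_force: [-0.2, -0.1, 0.1]
opening: 0.452
grip_force: 0.0
drawer_front [(0.81, [182.1, 351.5])]
buffer_bottle []
dropper [(0.67, [183.5, 330.0])]
timer [(0.38, [165.7, 381.6])]
53.7 0.4493354240121066 [ 0.46087653 -0.20983357  0.13154228] 0.0015949672933170352
the job is handed in; nothing more can be done
None
```

I handed the job in at 53.7 s with the drawer shut on its catch and the cassette inside, last seen lying flat in the pocket before I closed it; the tool couldn't lean, so I pressed with slabs held in the gripper (the cassette itself to open, a look-alike to close, left on the bench), and the arm never went near the timer or bottles, though the final check didn't detect the blue-capped bottle.

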